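# Flip the dish's status flag over to the bar face

### The arm

A 7-joint arm with a two-finger parallel gripper is mounted at the origin on a cart in front of the work surface, level with it; the furniture and walls round the work are solid. World frame = base frame: x ahead of the robot, y to its left, z up, the work surface at z = 0. Lengths are in m, angles in rad, forces in N, time in s.
With the tool pointing down it reaches from about 0.425 to 0.875 m from the base axis. Payload 4.7 kg.
Tool frame: the origin (TCP) lies between the finger pads; the fingertips stand 14 mm ahead of it and the grasp point (between the pads) lies 5 mm behind it; z points along the fingers, y is the line along which they close (so a half turn about z gives the same grasp; the last joint's range is limited). The gripper opens to 87 mm and grips with 3 to 60 N. Pads are 19 mm wide; open, the fingers measure 117 mm over their backs; the gripper's body (75 mm by 190 mm) begins 51 mm behind the grasp point.
Start: joints at [-1.157, 0.321, -0.07, 1.45, 0.023, 1.371, -0.057], TCP at [0.253, 0.599, 0.237] pointing down, gripper open.
Joint ranges: [-2.86, 2.86], [-0.3, 2.09], [-1.38, 1.24], [0.06, 2.45], [-1.56, 4.7], [0.09, 2.05], [-2.69, 2.69]. Speed limits (rad/s): [2.57, 2.57, 3.14, 3.14, 3.14, 3.14, 3.14].

### API

Orientations are given as a rotation vector (axis times angle).
In Python, from bench import ctrl gives the robot as it stands.
- The arm moves only by the shell command python3 -m inch 'ROWS' [OPENING] [FORCE]. ROWS is JSON, a list of rows, each a list of 6 numbers: the shift along the world's x, y, z in mm, then the turn, a rotation vector about the world's x, y, z in degrees. In form: [[tx, ty, tz, rx, ry, rz], ...]. A call has 1 to 20 rows; each row is the pose to reach, as a shift and turn from the pose commanded when the call began; what a row does not reach only later rows make up. A row lasts 1/8 s, in which the tool goes at most 62.5 mm and 10.7 degrees, less where a joint would pass 70% of its speed; a pose out of reach is approached as far as the arm can. A call with a gripper value outside its range is refused whole. OPENING is the finger opening in mm, from 0 to 87, set as the call begins (- or left out, the last holds). The fingers move at their own pace and stop on an object; FORCE is the grip in N (left out, the last holds). Time passes only in rows, so rows that repeat a pose let the fingers close. It gives the time, the measured TCP pose, the force, the opening and the grip force at its end, in the units of the state.
- ctrl.get_state(): the state, without advancing time (a new reading comes with each control period).
- ctrl.get_image(name): name is "scene" or "top" or "wrist"; returns (picture, depth): 384x512x3 uint8, red, green, blue; 384x512 float32, m along the optical axis (not along the pixel's ray), 0 where there is no reading.
- ctrl.camera_params(name): a dict with "mtx" (3x3 intrinsics, pixels), "dist_coeffs" ([k1, k2, p1, p2, k3] as OpenCV has them; the pictures are not rectified), "T" (4x4, takes a point from camera to world coordinates). Camera axes: x right, y down, z forward; pixel columns grow to the right and rows downward; lengths in m; the calibration is good to about 2 mm. A picture is of the moment at which its call begins: read the wrist's pose just before it. camera_params takes no time and is no camera call; for the wrist camera it gives the pose at the moment of the call.
- ctrl.close_job(): hands the job in; it is judged then, once.
The state is a dict: "time": time; "joint_positions": joint angles; "qd": joint speeds; "joint_torque": joint torques, N m; "position": TCP position; "tool_rot": TCP orientation; "ft_force": force on the tool from outside, world axes, zero at the start; "torque": the same for the moment, N m; "grip_width": opening from 0.0 (shut) to 1.0 (fully open); "grip_force": force on a finger pad.
Only numpy, scipy, OpenCV 4.12 (cv2) and the standard library are available. Lean on these libraries where they do the work, as an engineer would, in place of code of your own. Each camera call takes 0.05 s, during which the arm holds its last target. There are 200 camera calls.

### The job

The flat round dish has been examined: with the fingertips only, push the flag paddle of the dish's stand right over its pivot, half a turn, until it lies flat on the far side with its bar face up. The pivot is stiff, so push the paddle all the way down, without striking, pinching or squeezing it. Leave the other two flags, the samples and everything else on the worktop where they are; nothing is to be picked up.

Things in the scene. Friction and masses are not known exactly. Their poses are not given: they have to be found in the camera images.
- dish_stand: flag stand fixed to the worktop, carrying the flat round dish: grey base 124 (x) by 88 (y) by 10 mm. Origin: under the pivot, on the worktop. Its x axis points away from the robot, y along the pivot axis. Behind (+x) a 76 mm wide sample tray, its centre 102 mm from the origin, rim 15 mm high. The three stands are alike
- dish_pivot (a point): middle of the pivot axis of the dish's stand, 75 mm above the worktop, fixed. Two upright cheeks carry it (8 mm thick, 18 mm long in x, at y = +-37 mm, top 84 mm high). Rest pins (10 mm across, tops 73 mm high) at x = +-47, y = +-24 mm from it
- dish_flag (a joint): angle of the dish's flag: 0 = level towards the robot, ring face up; 1.57 = upright over the pivot; 3.14 = level on the far side, over the side of the sample, bar face up; stops at 0 and 3.14. Starts between 0 and 0.3. Stiff pivot (0.035 N m friction): the paddle stays at any angle and never falls by itself; 1 to 3 N at its end moves it
- dish_flag_edge (a point): middle of the free edge of the dish's flag. The paddle is a white plate 4 mm thick, about 40 g: the flag is 60 mm wide and reaches 56 mm from the pivot axis; opposite it a tail, 44 mm wide, reaches 32 mm from the axis. Pressing the tail down raises the flag (free space below the tail). One face has a raised ring, the other a raised bar
- dish_centre (a point): centre of the flat clear round dish, 60 mm across, 14 mm high, loose on its stand's tray
- pot_stand: a stand built exactly like dish_stand, same origin and axes; its tray carries the wide white-lidded pot
- pot_flag (a joint): angle of the flag on the stand with the wide white-lidded pot, counted as for dish_flag. Starts between 0 and 0.3 and is to stay there. Built like the dish's
- pot_flag_edge (a point): middle of the free edge of the flag on the stand with the wide white-lidded pot
- pot_centre (a point): centre of the wide white-lidded pot, 48 mm across, 56 mm high, loose on its stand's tray
- jar_stand: a stand built exactly like dish_stand, same origin and axes; its tray carries the taller narrow-necked white jar
- jar_flag (a joint): angle of the flag on the stand with the taller narrow-necked white jar, counted as for dish_flag. Starts between 2.85 and 3.14 and is to stay there. Built like the dish's
- jar_flag_edge (a point): middle of the free edge of the flag on the stand with the taller narrow-necked white jar
- jar_centre (a point): centre of the taller narrow-necked white jar, 44 mm across, 92 mm high, loose on its stand's tray
- syringe: small syringe 22x148x15 mm lying loose in front of the stands; origin centre of its underside; long axis its y
- forceps: steel forceps 15x129x7 mm lying loose in front of the stands; origin centre of its underside; long axis its y
- cover_box: small carton 58x58x30 mm standing loose at the front left; origin centre of its underside

How it is judged:
On the way:
1. the dish's flag is tipped up to near upright (value of joint dish_flag above 1.4 rad), for 0.1 s.
At the end, for the whole second after the job is handed in: the dish's flag lies within 10 degrees of level on the far side, at rest; the pot's flag still lies to the near side and the jar's to the far side; samples and small things are within 15 mm of where they were (value of joint dish_flag above 2.97 rad and velocity of joint dish_flag between -0.05 and 0.05 rad/s and value of joint pot_flag below 0.5 rad and value of joint jar_flag above 2.65 rad and distance of each of dish_centre, pot_centre, jar_centre, syringe, forceps, cover_box from where it was at the start of the episode below 0.015 m); the robot touches nothing.
It fails at once if another stand's flag was moved by more than 10 mm at its edge (distance of any of pot_flag_edge, jar_flag_edge from where it was at the start of the episode above 0.01 m).
It fails at once if a sample or small thing was pushed or lifted more than 15 mm (distance of any of dish_centre, pot_centre, jar_centre, syringe, forceps, cover_box from where it was at the start of the episode above 0.015 m).
It fails at once if the paddle was struck, pinched or squeezed with more than 25 N (contact force between dish_flag and the fingers above 25 N).
It fails at once if the paddle was flicked over faster than 12 rad/s (velocity of joint dish_flag above 12 rad/s).
It also fails if it takes over 40 s, if anything falls off the work surface, if the arm or the gripper's body presses on something with over 40 N, if the wrist force passes 120 N, or if a joint passes its speed limit or range.

## Working session

There is one attempt and no reset: what is moved stays moved. The work goes in short steps, Python scripts to look and compute and a shell command to move; the robot and the scene stay as the last step left them, time stands still between calls to the robot, and variables do not carry over. Pictures are saved under pics/ and viewed, at most 10 in all, crops included, and the job is handed in when it is done.

```bash
mkdir -p pics
python3 - <<'E'
from bench import ctrl
import cv2,numpy as np
s=ctrl.get_state();print(s['time'],s['position'],s['tool_rot'],s['grip_width'])
for n in('scene','top'):
    im,d=ctrl.get_image(n);cv2.imwrite(f'pics/{n}.png',im[...,::-1]);np.savez(f'pics/{n}.npz',im=im,d=d,**{k:np.array(v) for k,v in ctrl.camera_params(n).items()})
    p=ctrl.camera_params(n);print(n,np.round(p['T'],3).tolist(),p['mtx'],p['dist_coeffs'])
E
```

```text
0.0 [0.25284155 0.59821762 0.23545711] [-6.23796335e-01 -3.07873825e+00  3.05998414e-03] 0.9991237685936426
scene [[-0.521, -0.385, 0.762, -0.295], [-0.853, 0.222, -0.472, 0.752], [0.012, -0.896, -0.445, 0.568], [0.0, 0.0, 0.0, 1.0]] [[478.64759596   0.         254.30774257]
 [  0.         478.64759596 197.33182412]
 [  0.           0.           1.        ]] [0.0450774 0.        0.        0.        0.       ]
top [[0.025, -0.986, 0.162, 0.378], [-0.999, -0.031, -0.032, 0.251], [0.037, -0.161, -0.986, 0.91], [0.0, 0.0, 0.0, 1.0]] [[404.47358566   0.         261.42552706]
 [  0.         404.47358566 191.70371396]
 [  0.           0.           1.        ]] [-0.01298774  0.          0.          0.          0.        ]
```

View pics/scene.png

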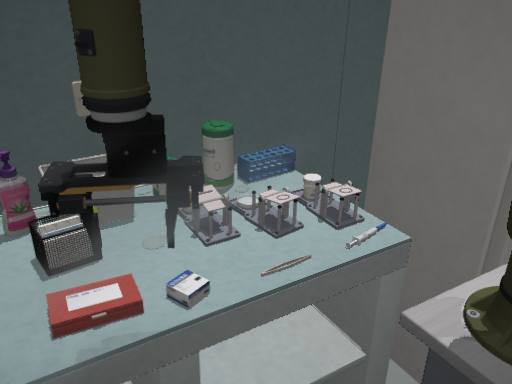

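View pics/top.png

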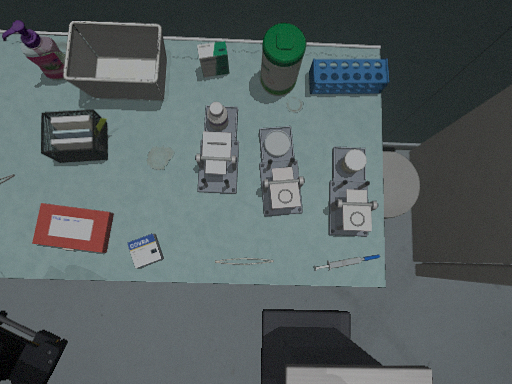

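The top view shows the dish stand in the middle: dish at (277,145), flag with ring face up at (285,196) and tail at (282,175). The jar stand is on the left (217,150) and the pot stand on the right (352,190).

```bash
cat > h.py <<'E'
import numpy as np,cv2
def cloud(f):
    z=np.load(f);d=z['d'];H,W=d.shape
    u,v=np.meshgrid(np.arange(W),np.arange(H))
    n=cv2.undistortPoints(np.stack([u,v],-1).reshape(-1,1,2).astype(float),z['mtx'],z['dist_coeffs']).reshape(H,W,2)
    P=np.concatenate([n*d[...,None],d[...,None]],-1)
    return z['im'],P@z['T'][:3,:3].T+z['T'][:3,3],d
E
python3 - <<'E'
from h import *
im,P,d=cloud('pics/top.npz')
for n,(u,v) in dict(dish=(277,145),flagc=(285,196),edge=(285,206),tail=(282,175),pinL=(268,163),pinR=(293,160),chL=(265,184),chR=(300,180),table=(320,200),jarflag=(217,140),jartop=(216,110),potflag=(357,218),pottop=(355,160)).items(): print(n,np.round(P[v,u],3))
hsv=cv2.cvtColor(im,cv2.COLOR_RGB2HSV)
Z=P[...,2]
# white plates: bright & low saturation, z 60..100mm
for n,(u0,u1,v0,v1) in dict(dish=(255,310,155,216),pot=(330,382,185,240),jar=(195,242,128,185)).items():
    m=np.zeros(Z.shape,np.uint8); s=(slice(v0,v1),slice(u0,u1))
    m[s]=((hsv[s][...,2]>150)&(hsv[s][...,1]<40)&(Z[s]>.055)&(Z[s]<.11))
    m=cv2.morphologyEx(m,cv2.MORPH_OPEN,np.ones((3,3)))
    q=P[m>0]; c=q.mean(0); A=np.c_[q[:,:2]-c[:2],np.ones(len(q))]
    k=np.linalg.lstsq(A,q[:,2],rcond=None)[0]
    r=cv2.minAreaRect((q[:,:2]*1000).astype(np.float32))
    print(n,len(q),c.round(3),'slope',k.round(3),'rect',np.round(r[0]),np.round(r[1]),round(r[2],1),'box',np.round(cv2.boxPoints(r)).tolist(),'z',q[:,2].min().round(3),q[:,2].max().round(3))
    # grey base rect at z 10mm
    g=(np.abs(Z-.010)<.006)&(hsv[...,2]<125)&(hsv[...,1]<70)
    M=np.zeros_like(m);M[95:240,u0-10:u1+10]=g[95:240,u0-10:u1+10]
    M=cv2.morphologyEx(M,cv2.MORPH_OPEN,np.ones((2,2)))
    q=P[M>0]; r=cv2.minAreaRect((q[:,:2]*1000).astype(np.float32)); print('  base',len(q),np.round(r[0]),np.round(r[1]),round(r[2],1))
a=cv2.resize(im[90:250,180:390,::-1],None,fx=3.8,fy=3.8,interpolation=cv2.INTER_CUBIC);a=cv2.convertScaleAbs(a,alpha=1.2);cv2.imwrite('pics/crop.png',a[:600,:800])
E
```

```text
dish [0.632 0.189 0.023]
flagc [0.507 0.175 0.08 ]
edge [0.485 0.175 0.084]
tail [0.552 0.181 0.076]
pinL [0.58  0.211 0.064]
pinR [0.585 0.158 0.076]
chL [0.53  0.217 0.083]
chR [0.541 0.144 0.083]
table [0.512 0.087 0.003]
jarflag [0.621 0.32  0.083]
jartop [0.679 0.324 0.104]
potflag [0.465 0.024 0.082]
pottop [0.592 0.023 0.066]
dish 809 [0.522 0.177 0.08 ] slope [-0.136 -0.018  0.08 ] rect [526. 177.] [86. 58.] 6.2 box [[481.0, 202.0], [487.0, 144.0], [572.0, 153.0], [566.0, 211.0]] z 0.07 0.088
  base 1098 [526. 180.] [115. 307.] 84.7
pot 823 [0.48  0.024 0.079] slope [-0.113  0.003  0.079] rect [483.  24.] [59. 86.] 88.8 box [[440.0, -4.0], [526.0, -6.0], [527.0, 53.0], [441.0, 54.0]] z 0.071 0.087
  base 1364 [512. 120.] [211. 310.] 11.4
jar 882 [0.598 0.322 0.081] slope [0.22  0.007 0.081] rect [596. 326.] [67. 85.] 86.6 box [[551.0, 296.0], [636.0, 291.0], [640.0, 357.0], [555.0, 362.0]] z 0.068 0.093
  base 1085 [549. 315.] [352.  97.] 5.1
```

View pics/crop.png

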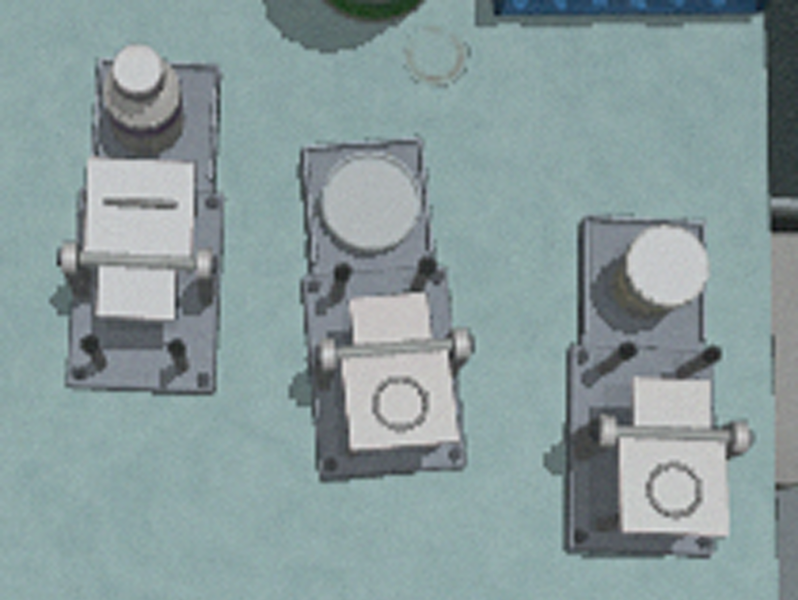

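The crop confirms it: the dish flag is ring-up to the near side, with the pivot knobs at about (265,184) and (300,180) in full-picture pixels. The plate is about 58×86 mm and the pivot lies near (0.538, 0.180), yaw about 6.5°. The dish lies about 100 mm behind it, which fits. I'll close the fingers and go above the tail.

```bash
python3 -m inch '[[25,-35,0,0,0,3],[55,-75,0,0,0,8],[85,-115,0,0,0,13],[115,-155,0,0,0,18],[145,-195,0,0,0,23],[175,-235,0,0,0,28],[205,-275,0,0,0,29.5],[235,-315,0,0,0,29.5],[265,-355,0,0,0,29.5],[290,-390,0,0,0,29.5],[309,-415,0,0,0,29.5],[309,-415,0,0,0,29.5],[309,-415,0,0,0,29.5]]' 0 10
python3 - <<'E'
from bench import ctrl
import cv2,numpy as np
s=ctrl.get_state();p=ctrl.camera_params('wrist')
im,d=ctrl.get_image('wrist');cv2.imwrite('pics/w1.png',im[...,::-1]);np.savez('pics/w1.npz',im=im,d=d,**{k:np.array(v) for k,v in p.items()})
print(s['position'],s['tool_rot'],s['grip_width'],s['ft_force'],np.round(p['T'],3).tolist())
E
```

```text
time: 1.72
position: [0.5613, 0.1847, 0.2361]
tool_rot: [0.182, -3.135, -0.001]
ft_force: [-1.4, 1.2, 0.3]
grip_width: 0.004
grip_force: 0.0
[0.5613261  0.18474254 0.23614013] [ 1.81969914e-01 -3.13519776e+00 -1.11443463e-03] 0.004354584470095956 [-1.43594319  1.16057798  0.33508422] [[-0.115, 0.955, 0.275, 0.485], [0.993, 0.11, 0.032, 0.176], [0.0, 0.277, -0.961, 0.386], [0.0, 0.0, 0.0, 1.0]]
```

View pics/w1.png

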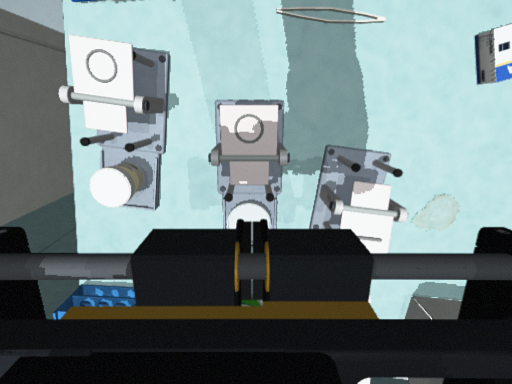

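The wrist view shows the dish flag (ring at (249,128)) with its rod level between knobs (214,157) and (285,157), so the tool yaw matches the stand. I'll measure the pivot from this view.

Run:
```python
from h import *
im,P,d=cloud('pics/w1.npz');Z=P[...,2]
for u,v in [(214,156),(285,156),(214,160),(285,160),(249,157),(249,150),(249,165),(249,110),(249,180),(140,260)]: print((u,v),np.round(P[v,u],3))
q=P[150:166,205:295].reshape(-1,3);q=q[q[:,2]>.0765]
a=np.radians(6.5)
s=P[95:200,200:300];m=(s[...,2]>.06)&(s[...,2]<.1);q=s[m]-[.538,.18,0]
q=q@np.array([[np.cos(a),-np.sin(a),0],[np.sin(a),np.cos(a),0],[0,0,1]])
c=q[np.abs(q[:,1])<18]
for x in range(-64,50,4):
    b=c[np.abs(c[:,0]*1000-x)<2]
    if len(b):print(x,len(b),np.round(np.median(b[:,2])*1000,1),end=' | ')
k=q[np.abs(np.abs(q[:,1])-.037)<.006];print('\ncheek x',k[:,0].min(),k[:,0].max(),'pos y',k[k[:,1]>0].mean(0).round(4),'neg',k[k[:,1]<0].mean(0).round(4))
```

```text
(214, 156) [0.539 0.142 0.085]
(285, 156) [0.53  0.217 0.085]
(214, 160) [0.543 0.142 0.084]
(285, 160) [0.534 0.218 0.085]
(249, 157) [0.536 0.179 0.08 ]
(249, 150) [0.529 0.178 0.079]
(249, 165) [0.546 0.18  0.076]
(249, 110) [0.488 0.174 0.084]
(249, 180) [0.563 0.182 0.073]
(140, 260) [0.529 0.15  0.316]
-56 171 85.3 | -52 231 85.4 | -48 231 84.9 | -44 232 84.4 | -40 231 83.8 | -36 231 83.2 | -32 228 82.5 | -28 225 81.9 | -24 224 81.4 | -20 203 80.9 | -16 187 80.1 | -12 262 79.5 | -8 265 79.1 | -4 305 79.3 | 0 317 79.7 | 4 181 77.6 | 8 170 76.7 | 12 123 75.8 | 16 131 75.6 | 20 140 74.8 | 24 119 74.2 | 28 114 73.7 | 40 32 72.8 | 44 65 73.6 | 48 31 74.3 | 
cheek x -0.054655351658864114 0.007482723461921045 pos y [-0.0029  0.036   0.0802] neg [-0.0031 -0.037   0.08  ]
```

Pivot measured at (0.536, 0.180), z 75, flag about 0.13 rad. I'll press the tail down now.

```bash
python3 -m inch '[[-2,-2,-40,0,0,0],[-2,-2,-80,0,0,0],[-2,-2,-115,0,0,0],[-2,-2,-135,0,0,0],[-2,-2,-141,0,0,0],[-2,-2,-145,0,0,0],[-2,-2,-149,0,0,0],[-2,-2,-152,0,0,0],[-2,-2,-155,0,0,0],[-2,-2,-157,0,0,0],[-2,-2,-159,0,0,0],[-2,-2,-161,0,0,0],[-2,-2,-161,0,0,0]]'
python3 - <<'E'
from bench import ctrl
import cv2,numpy as np
im,d=ctrl.get_image('scene');cv2.imwrite('pics/s2.png',cv2.resize(im[120:280,130:400,::-1],None,fx=2.9,fy=2.9))
E
```

```text
time: 3.4
position: [0.56, 0.1816, 0.0752]
tool_rot: [0.181, -3.136, 0.0]
ft_force: [0.5, 0.1, 0.2]
grip_width: 0.005
grip_force: 0.8
```

View pics/s2.png

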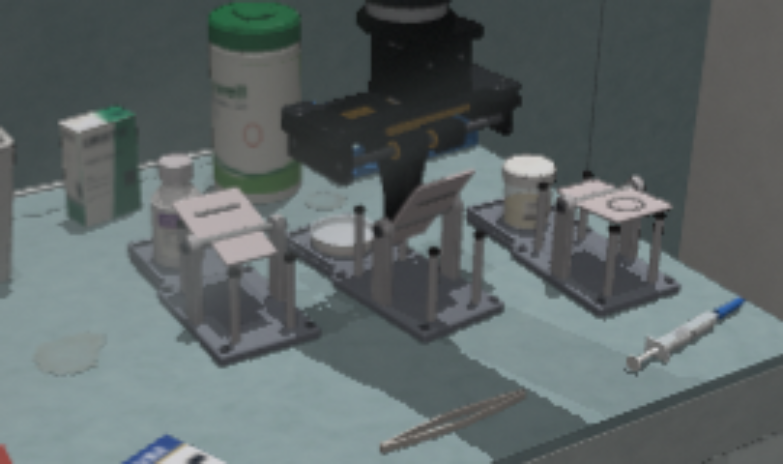

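The flag now stands at roughly 50° (edge at about (470,175) in the crop) and nothing else has moved. I'll retreat up and come round to the near side.

```bash
python3 -m inch '[[0,0,30,0,0,0],[0,0,70,0,0,0],[0,0,95,0,0,0],[-30,-3,95,0,0,0],[-65,-7,95,0,0,0],[-92,-10,95,0,0,0],[-92,-10,65,0,0,0],[-92,-10,34,0,0,0],[-92,-10,34,0,0,0]]'
python3 - <<'E'
from bench import ctrl
import cv2,numpy as np
im,d=ctrl.get_image('scene');cv2.imwrite('pics/s3.png',cv2.resize(im[120:280,130:400,::-1],None,fx=2.9,fy=2.9))
E
```

```text
time: 4.58
position: [0.4654, 0.1706, 0.107]
tool_rot: [0.18, -3.13, 0.004]
ft_force: [-0.3, -0.3, 0.3]
grip_width: 0.007
grip_force: 0.0
```

View pics/s3.png

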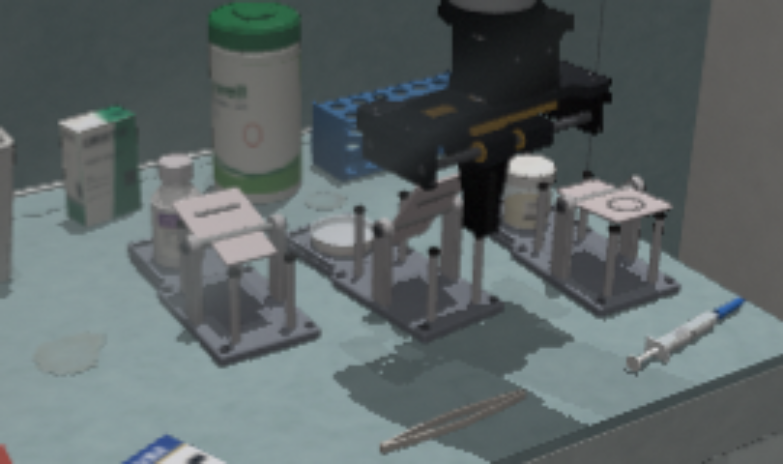

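The finger is now on the near side of the raised flag (tip at (480,232) in the crop). I'll push to upright.

```bash
python3 -m inch '[[10,1,0,0,0,0],[18,2,1,0,0,0],[25,3,3,0,0,0],[32,3.5,6,0,0,0],[38,4,9,0,0,0],[44,5,11,0,0,0],[50,5.5,13,0,0,0],[56,6,15,0,0,0],[56,6,15,0,0,0]]'
python3 -m inch '[[5,0.5,1,0,0,0],[10,1,0,0,0,0],[15,1.5,-1,0,0,0],[20,2,-2,0,0,0],[25,3,-4,0,0,0],[29,3,-6,0,0,0],[33,4,-9,0,0,0],[37,4,-13,0,0,0],[40,4.5,-17,0,0,0],[42,5,-20,0,0,0],[43,5,-22,0,0,0],[43,5,-22,0,0,0]]'
python3 - <<'E'
from bench import ctrl
import cv2,numpy as np
im,d=ctrl.get_image('scene');cv2.imwrite('pics/s4.png',cv2.resize(im[120:280,130:400,::-1],None,fx=2.9,fy=2.9))
E
```

```text
time: 5.75
position: [0.5247, 0.1776, 0.1247]
tool_rot: [-0.18, 3.136, 0.0]
ft_force: [0.1, 0.4, -0.5]
grip_width: 0.005
grip_force: 0.0
time: 7.25
position: [0.5672, 0.1828, 0.1025]
tool_rot: [-0.181, 3.136, 0.0]
ft_force: [-0.6, -0.7, 0.7]
grip_width: 0.006
grip_force: 0.0
```

View pics/s4.png

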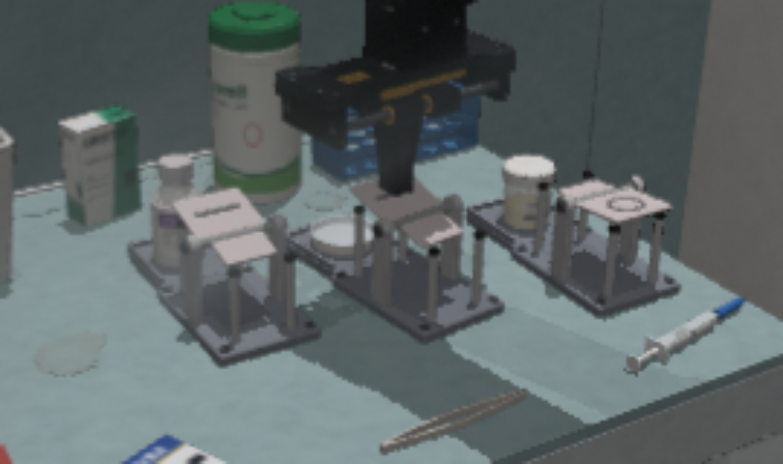

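The flag is over the top, about 15–20° above level on the far side, with its tail raised on the near side. I'll press the rest down gently.

```bash
python3 -m inch '[[1,0,-3,0,0,0],[2,0,-5,0,0,0],[3,0,-7,0,0,0],[3,0,-8,0,0,0],[3,0,-9,0,0,0],[3,0,-9.5,0,0,0],[3,0,-9.5,0,0,0]]'
python3 -m inch '[[0,0,-0.5,0,0,0],[0,0,-1,0,0,0],[0,0,-1,0,0,0]]'
```

```text
time: 8.18
position: [0.5702, 0.1827, 0.0931]
tool_rot: [-0.181, 3.136, 0.0]
ft_force: [0.4, 0.8, 0.6]
grip_width: 0.008
grip_force: 0.2
time: 8.55
position: [0.5701, 0.1827, 0.0921]
tool_rot: [-0.181, 3.136, 0.0]
ft_force: [1.0, -0.4, 0.2]
grip_width: 0.005
grip_force: 0.3
```

```bash
python3 -m inch '[[0,0,-0.4,0,0,0],[0,0,-0.7,0,0,0],[0,0,-0.7,0,0,0]]'
python3 -m inch '[[0,0,10,0,0,0],[0,0,40,0,0,0],[0,0,90,0,0,0],[-40,0,130,0,0,0],[-80,-5,150,0,0,0],[-120,-10,150,0,0,0],[-120,-10,150,0,0,0],[-120,-10,150,0,0,0]]'
python3 - <<'E'
from bench import ctrl
import cv2,numpy as np
from h import *
im,d=ctrl.get_image('top');cv2.imwrite('pics/t5.png',cv2.resize(im[90:280,120:390,::-1],None,fx=2.9,fy=2.9))
np.savez('pics/t5.npz',im=im,d=d,**{k:np.array(v) for k,v in ctrl.camera_params('top').items()})
_,P,_=cloud('pics/t5.npz')
q=P[100:230,245:320].reshape(-1,3)
a=np.radians(6.5);r=(q-[.536,.18,0])@np.array([[np.cos(a),-np.sin(a),0],[np.sin(a),np.cos(a),0],[0,0,1]])
r=r[(np.abs(r[:,1])<.02)&(r[:,2]>.05)&(r[:,2]<.12)]
for x in range(-40,64,8):
    b=r[np.abs(r[:,0]*1000-x)<4]
    if len(b):print(x,len(b),np.round(np.median(b[:,2])*1000,1),end=' | ')
E
```

```text
time: 8.93
position: [0.5701, 0.1827, 0.0915]
tool_rot: [-0.181, 3.136, 0.0]
ft_force: [0.9, -0.5, 1.1]
grip_width: 0.008
grip_force: 0.7
time: 9.93
position: [0.4505, 0.1727, 0.2419]
tool_rot: [-0.18, 3.135, 0.001]
ft_force: [-0.5, -0.9, 0.4]
grip_width: 0.004
grip_force: 0.0
-40 2 73.8 | -16 2 78.4 | -8 16 77.7 | 0 29 78.0 | 8 12 77.6 | 16 32 77.4 | 24 35 77.5 | 32 35 78.4 | 40 26 77.4 | 48 30 77.5 | 56 18 76.9 |
```

View pics/t5.png

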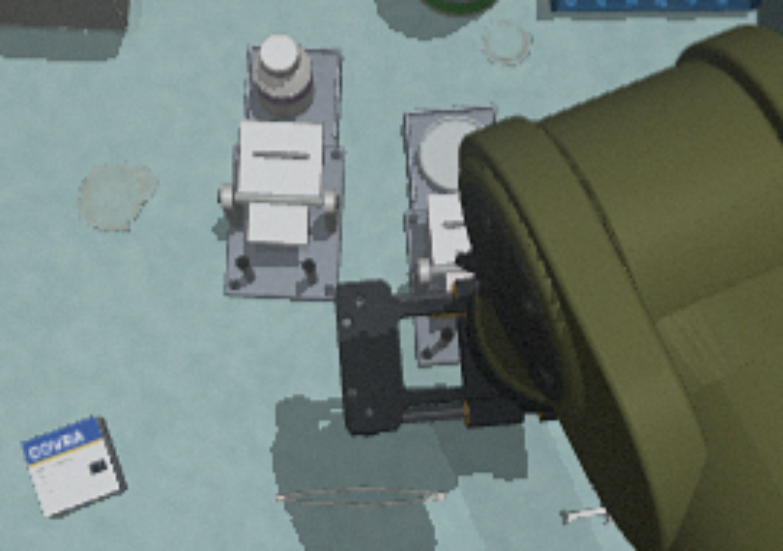

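The dish flag lies level, bar face up (bar at (455,225)), with its face at about 77.5 mm all along. The dish, jar flag, forceps and carton are in place, and the robot is clear, so I'm handing in.

```bash
python3 -c "
from bench import ctrl
print(ctrl.close_job())"
```

```text
the job is handed in; nothing more can be done
None
```

The dish's flag was pushed over its pivot and lies level on the far side, bar face up; the robot is clear and the job is handed in at about 10 s, with no verdict returned (the last view hid the pot's stand and most of the syringe).

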